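Seat the glaze cup on the mixer drive

TASK

Put the red-lidded mixing cup upright into the tapered seat of the white glaze mixer, turning it there by feel, without forcing or dropping it, until the slot under it drops over the drive pins and it sits fully home and straight in the taper; then let go. Leave the white-lidded cup, the paint jar and the water cup where they stand.

Things in the scene. Friction and masses are not known exactly. Their poses are not given: they have to be found in the camera images.
- mixcup_mid (a point): Centre of the loose red-lidded clear mixing cup (grey foot), 148 mm tall, 0.25 to 0.5 kg, upright: on its axis, 74 mm above its underside, z up. The red lid, 72 mm across, has its top 40 mm above this point; on it stands a rigid red bar grip, 52 mm long (cup's x), 20 mm thick (cup's y), 34 mm tall, from 40 to 74 mm above this point. Body 64 to 66 mm across.
- mixcup: The same cup; origin at the centre of its underside, z up. Its foot is a taper, 44 mm across at the underside, 64 mm across 36 mm higher. Across the underside, through the axis, runs one slot along the cup's x axis (in line with the bar grip), 9 mm wide and 10 mm deep, so it fits over both drive pins at every half turn.
- seat (a point): Centre of the mouth of the mixer's seat, at its rim, 89 mm above the table; z up. The dark collar is 34 mm deep; its bore is a taper matching the cup's foot: 63 mm across at the mouth, 44 mm at the floor. Home, the cup's centre is 41.5 mm above this point; a cup whose slot misses the drive pins rides on them 5 mm higher (46.5 mm), a little loose.
- seat_floor (a point): Centre of the seat's floor, 34 mm below the rim. Here stand two brass drive pins, 6 mm thick, round-topped, 6.5 mm tall, opposite each other, each 14 mm from the axis. The drive may have stopped at any angle, which is not given by any frame; it is stiff (0.5 N m) and stays put under a light twist. When slot and pins line up within about 0.1 rad the cup can sink 5 mm into the taper.
- mixer: The fixed white mixer base, 170 x 140 x 55 mm (x, y, z), the collar on top at its centre; origin at the centre of its underside on the table.
- sparecup_mid (a point): Centre of a second cup of the same shape with a white lid (loose, leave alone), 74 mm above its underside.
- paint: Blue paint jar with a white cap, 52 mm across, 120 mm tall (loose, leave alone); origin at the centre of its underside.
- watercup: White open water cup, 72 mm across at the rim, 100 mm tall (loose, leave alone); origin at the centre of its underside.
Mind the look-alikes: they are no part of the job. What is shaped like the mixcup but pink or turquoise is not meant.

How it is judged (in metres and radians):
On the way:
1. the cup is lifted over the mixer's seat (horizontal distance between mixcup_mid and seat below 0.04 m and z of mixcup_mid in the frame of seat above 0.0515 m), for 0.1 s.
At the end, for the whole second after the job is handed in: The red-lidded cup stands released and at rest in the mixer's seat, fully home (no more than 2.5 mm above its home height), centred within 3 mm and upright within 0.05 rad (z of mixcup_mid in the frame of seat between 0.0375 and 0.044 m and horizontal distance between mixcup_mid and seat below 0.003 m and angle between mixcup_mid's own z axis and vertical below 0.05 rad and linear speed of mixcup below 0.02 m/s); the robot touches nothing.
It fails at once if the white-lidded cup, the paint jar or the water cup is shoved more than 25 mm or tipped over (distance of any of sparecup_mid, paint, watercup from where it was at the start of the episode above 0.025 m or angle between any of sparecup_mid, paint, watercup's own z axis and vertical above 0.5 rad).
It fails at once if the mixing cup is forced into the mixer with more than 100 N of wedging force (about 25 N of push) (contact force between mixcup and mixer above 100 N).
It fails at once if the mixing cup is dropped or rammed into the seat (faster than 0.5 m/s there) (horizontal distance between mixcup_mid and seat below 0.02 m and z of mixcup_mid in the frame of seat below 0.0715 m and linear speed of mixcup above 0.5 m/s).
It also fails if it takes over 72 s, if anything falls off the work surface, if the arm or the gripper's body presses on something with over 40 N, if the wrist force passes 120 N, or if a joint passes its speed limit or range.

ROBOT

A 6-joint arm with a two-finger parallel gripper is mounted at the origin on the work surface. World frame = base frame: x ahead of the robot, y to its left, z up, the work surface at z = 0. Lengths are in m, angles in degrees, forces in N, time in s.
With the tool pointing down it reaches from about 0.375 to 0.9 m from the base axis. Payload 3.1 kg.
Tool frame: the origin (TCP) lies midway between the tips of the shut fingers; the grasp point (between the pads) lies 19 mm behind it; z points along the fingers, y is the direction in which the jaws open and shut (so a half turn about z gives the same grasp; the last joint's range is limited). The gripper opens to 87 mm and grips with 3 to 60 N. Pads are 19 mm wide; open, the fingers measure 117 mm over their backs; the gripper's body (75 mm by 190 mm) begins 51 mm behind the grasp point.
Start: joints at [-73.654, 30.224, 82.088, -0, 67.689, -10.227], TCP at [0.28, -0.559, 0.223] pointing down, gripper open.
Joint ranges: [-176.69, 176.69], [-43.24, 126.21], [12.49, 139.97], [-82, 262], [0, 151.66], [-163.58, 163.58]. Speed limits (degrees/s): [159.86, 159.86, 180, 180, 180, 180].

INTERFACE

Orientations are given as a 3x3 rotation matrix whose columns are the frame's x, y, z axes.
In Python, from rig import status, vision, bot, models gives the robot as it stands.
- The arm moves only by the tool send_rows, never from a script. Its argument "moves" is a list of rows, each a list of 7 numbers: the shift along the tool's x, y, z in units of 25 mm (1.0 is 25 mm), then the turn, a rotation vector about the tool's x, y, z in units of 10 degrees (1.0 is 10 degrees), then the closure, from -1 (fully open) to 1 (shut), so that 0 is half open. In form: [[dx, dy, dz, rx, ry, rz, hand], ...]. A call has 1 to 12 rows; each row shifts and turns the commanded pose from where the row before left it, along the tool's axes as they then stand; what a row does not reach is not made up. A row lasts 1/8 s, in which the tool goes at most 62.5 mm and 10.7 degrees, less where a joint would pass 70% of its speed; a pose out of reach is approached as far as the arm can. A call is refused whole if a number of a shift passes 1 or a number of a turn 1, either way. A call with a gripper value outside its range is refused whole. The fingers move at their own pace and stop on an object; the grip force is fixed at half the most. Time passes only in rows, so rows that do not move let the fingers close. It gives the time, the measured TCP pose, the force and the opening at its end, in the units of the state.
- status.read_state(): the state, without advancing time (a new reading comes with each control period).
- vision.capture(name): name is "side" or "top" or "wrist"; returns a dict with "img" (400x640x3 uint8, red, green, blue), "depth" (400x640 float32, m along the optical axis (not along the pixel's ray), 0 where there is no reading), "fx", "fy", "cx", "cy" (pixels), "pose" (4x4, takes a point from camera to world coordinates); the wrist camera has in their place "hand_eye" (4x4, takes a point from camera to tool coordinates, whose origin is the TCP and whose axes are the flange's). Camera axes: x right, y up, looking along -z (the intrinsics and any distortion apply to the point x, -y, -z); pixel columns grow to the right and rows downward; lengths in m; the calibration is good to about 2 mm. A picture is of the moment at which its call begins: read the wrist's pose just before it.
- bot.hand_in(): hands the job in, once; it reports no verdict.
Trained networks look in the newest picture that a camera, given by its name, has taken for a name from the list of things; names that differ only in an ending like _2 or _b are one class to them, and where a whole thing is asked for, a point or a joint stands for the part that bears it (a point fixed in the world has none). Each returns a list of dicts, best first, with "confidence" (0 to 1); they miss things now and then, are a little off and sometimes report something else, mostly with a low value. They report only what shows in the picture. A call takes as long as a camera call. They do not tell look-alikes from the thing itself.
- models.masks_of(camera, name): "mask" (400x640 bool, what is visible of it) and "extent" ([left, top, right, bottom] in pixels, round what is visible of it).
- models.landmark_of(camera, name): "point" ([column, row] in pixels: a listed point, or the origin of a listed thing).
The state is a dict: "time_s": time; "joint_positions": joint angles; "qvel": joint speeds; "tau": joint torques, N m; "position": TCP position; "tcp_rot": TCP orientation; "force": force on the tool from outside, world axes, zero at the start; "moment": the same for the moment, N m; "opening": opening from 0.0 (shut) to 1.0 (fully open).
Only numpy, scipy, OpenCV 4.12 (cv2) and the standard library are available. Lean on these libraries where they do the work, as an engineer would, in place of code of your own. Each camera call takes 0.05 s, during which the arm holds its last target.

## Working session

There is one attempt and no reset: what is moved stays moved. The work goes in short steps, Python scripts to look and compute and a tool call to move; the robot and the scene stay as the last step left them, time stands still between calls to the robot, and variables do not carry over. Pictures are saved under pics/ and viewed, and the job is handed in when it is done.

Besides the shell and the picture viewer there is one more tool, called after ">>>" by a JSON object that holds its "fn" and its "kwargs". send_rows: Moves the arm, as the interface text tells. Its arguments: {"type":"object","properties":{"moves":{"type":"array"}},"required":["moves"]}

```bash
ls; mkdir -p pics
python3 - <<'E'
from rig import status, vision, bot, models
import cv2, numpy as np
s=status.read_state(); print(s)
for n in ["top","side"]:
    c=vision.capture(n); cv2.imwrite(f"pics/{n}0.png",c["img"][:,:,::-1])
    print(n,c["fx"],c["fy"],c["cx"],c["cy"],c["pose"].tolist(),[k for k in c])
    for t in ["mixcup_mid","mixcup","seat","seat_floor","mixer","sparecup_mid","paint","watercup"]:
        print(t,[(np.round(d["point"],1).tolist(),round(d["confidence"],2)) for d in models.landmark_of(n,t)])
E
```

```text
pics
{'time_s': 0.0, 'joint_positions': array([-7.36550252e+01,  3.02777284e+01,  8.21570509e+01, -7.06522090e-04,
        6.76887163e+01, -1.02285702e+01]), 'qvel': array([-0.03617475,  0.08897478,  0.06767474, -0.06544496, -0.0344058 ,
        0.01804174]), 'tau': array([-8.81493761e-04, -4.40043104e+01, -1.76592994e+01,  6.33865013e-02,
        5.83359227e-02, -1.48760337e-04]), 'position': array([ 0.27939148, -0.55825191,  0.22158122]), 'tcp_rot': array([[ 8.94358899e-01,  4.47349728e-01, -6.17520273e-04],
       [ 4.47350000e-01, -8.94356592e-01,  2.06508055e-03],
       [ 3.71529897e-04, -2.12317086e-03, -9.99997677e-01]]), 'force': array([ 0.2076373 , -0.13608589, -0.61278765]), 'moment': array([ 0.00412774, -0.03921003, -0.06784641]), 'opening': 1.0012226072730976}
top 435.9970656795653 435.9970656795653 318.39151538608826 199.57142955930462 [[-0.016542335826278298, 0.9948705297858856, -0.09979468968317833, 0.4281158474428845], [-0.9997784226714778, -0.015158901357260526, 0.014605248035299941, -0.05898648146269039], [0.013017552993647404, 0.10001418236026367, 0.99490085266867
[... 714 characters left out ...]
45, 0.5234743832046082], [-0.060724118846068986, -0.7397440102503025, 0.6701428061907171, 0.519669950957939], [-0.003981816459047458, 0.6715559665795449, 0.7409431347202697, 0.7327338891112214], [0.0, 0.0, 0.0, 1.0]] ['img', 'depth', 'fx', 'fy', 'cx', 'cy', 'pose']
mixcup_mid [([378.0, 115.1], 0.92), ([361.5, 140.7], 0.59), ([315.8, 133.8], 0.57), ([349.0, 346.6], 0.28)]
mixcup [([402.8, 188.2], 0.97), ([360.4, 160.9], 0.76), ([316.9, 152.0], 0.73), ([378.6, 136.1], 0.58)]
seat [([353.9, 331.5], 0.79)]
seat_floor [([349.2, 338.1], 0.89)]
mixer [([350.6, 350.8], 0.66)]
sparecup_mid [([357.2, 188.2], 0.75), ([362.5, 160.6], 0.2)]
paint [([292.5, 180.8], 0.71)]
watercup [([254.5, 246.0], 0.59)]
```

View pics/top0.png

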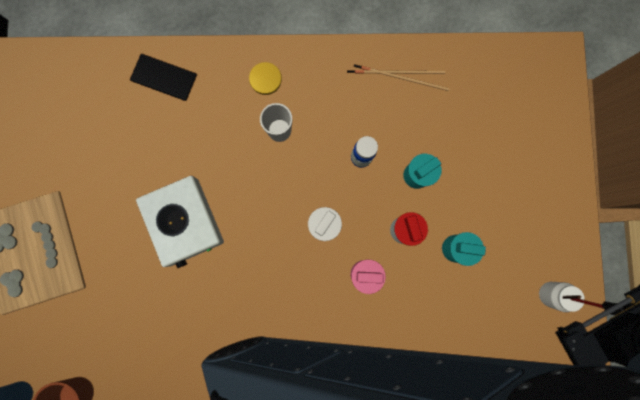

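View pics/side0.png

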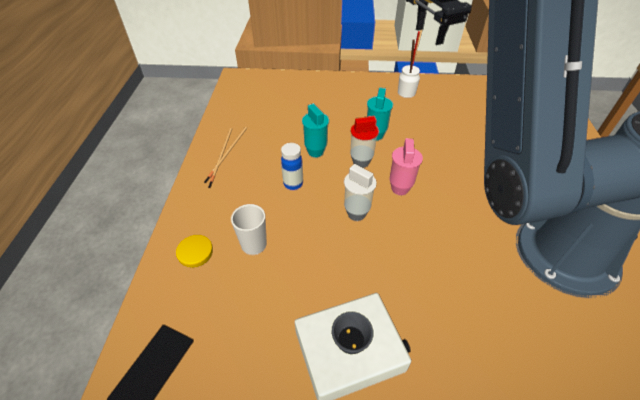

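The red cup is near (411,229) in top view, with its bar running diagonally. The white cup is at (324,223), pink at (368,277) and turquoise at (424,170) and (465,249). The mixer collar is at (172,219) and shows two brass pins.

```bash
cat > h.py <<'E'
from rig import status, vision, bot, models
import cv2, numpy as np
np.set_printoptions(precision=4,suppress=True)
def T(c):
    if "pose" in c: return c["pose"]
    s=c["state"]; M=np.eye(4); M[:3,:3]=s["tcp_rot"]; M[:3,3]=s["position"]; return M@c["hand_eye"]
def cap(n):
    s=status.read_state(); c=dict(vision.capture(n)); c["state"]=s; return c
def ray(c,uv):
    uv=np.atleast_2d(uv).astype(float)
    d=np.c_[(uv[:,0]-c["cx"])/c["fx"],-(uv[:,1]-c["cy"])/c["fy"],-np.ones(len(uv))]
    M=T(c); return M[:3,3],d@M[:3,:3].T
def plane(c,uv,z):
    o,d=ray(c,uv); return o+d*((z-o[2])/d[:,2])[:,None]
def cloud(c):
    v,u=np.mgrid[:400,:640]; o,d=ray(c,np.c_[u.ravel(),v.ravel()])
    return (o+d*c["depth"].ravel()[:,None]).reshape(400,640,3)
def zoom(c,x0,y0,x1,y1,k,name):
    cv2.imwrite("pics/"+name,cv2.resize(c["img"][y0:y1,x0:x1,::-1],None,fx=k,fy=k,interpolation=cv2.INTER_CUBIC))
E
python3 - <<'E'
from h import *
for n in ["top","side"]:
    c=cap(n); P=cloud(c); im=c["img"].astype(int)
    hsv=cv2.cvtColor(c["img"],cv2.COLOR_RGB2HSV)
    red=((hsv[...,0]<6)|(hsv[...,0]>174))&(hsv[...,1]>200)&(hsv[...,2]>90)
    nl,lab,st,cen=cv2.connectedComponentsWithStats(red.astype(np.uint8))
    for i in range(1,nl):
        if st[i,4]>100:
            m=lab==i; p=P[m]; print(n,st[i],cen[i],"med",np.median(p,0))
            up=p[(p[:,2]>0.143)&(p[:,2]<.155)]
            lid=p[(p[:,2]>0.108)&(p[:,2]<.118)]
            print(" bar",len(up),up.mean(0) if len(up) else 0, " lid",len(lid),lid.min(0),lid.max(0),(lid.min(0)+lid.max(0))/2)
            if len(up)>5:
                r=cv2.minAreaRect(up[:,:2].astype(np.float32)*1000); print(r)
                print(cv2.PCACompute(up[:,:2].astype(np.float32),None)[1])
    if n=="top": zoom(c,120,160,230,280,5,"seat0.png"); zoom(c,330,130,500,310,4,"cups0.png")
    else: zoom(c,280,280,430,400,5,"seats0.png")
c=vision.capture("top")
E
```

```text
top [395 213  33  32 815] [410.8712 228.5472] med [ 0.4555 -0.2631  0.115 ]
 bar 243 [ 0.4563 -0.268   0.1469]  lid 500 [ 0.4233 -0.303   0.1084] [ 0.4894 -0.2339  0.1178] [ 0.4563 -0.2685  0.1131]
((456.4932556152344, -268.3624267578125), (51.51749801635742, 19.911176681518555), 15.930093765258789)
[[ 0.9616  0.2745]
 [-0.2745  0.9616]]
side [351 117  27  23 488] [364.4734 128.2418] med [ 0.4558 -0.2594  0.1223]
 bar 105 [ 0.4559 -0.2647  0.1476]  lid 216 [ 0.4228 -0.283   0.1101] [ 0.4884 -0.2315  0.1179] [ 0.4556 -0.2572  0.114 ]
((455.76953125, -266.1005554199219), (48.53278732299805, 17.226947784423828), 13.609811782836914)
[[ 0.9712  0.2381]
 [-0.2381  0.9712]]
```

View pics/cups0.png

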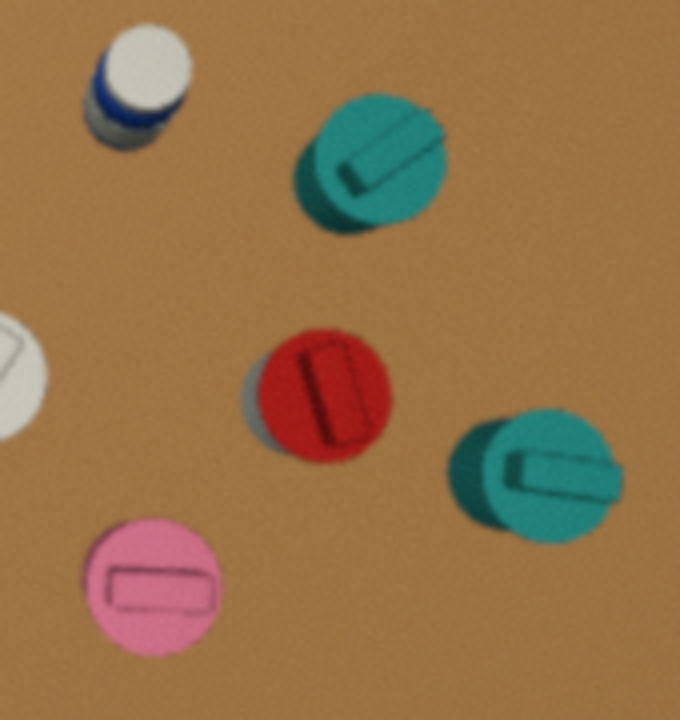

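View pics/seat0.png

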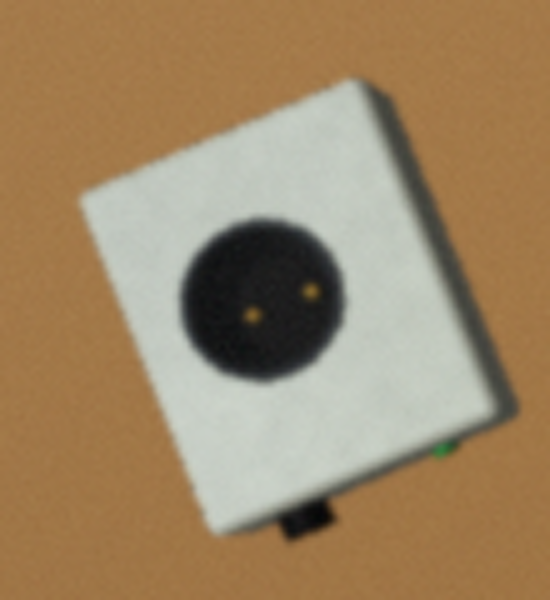

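View pics/seats0.png

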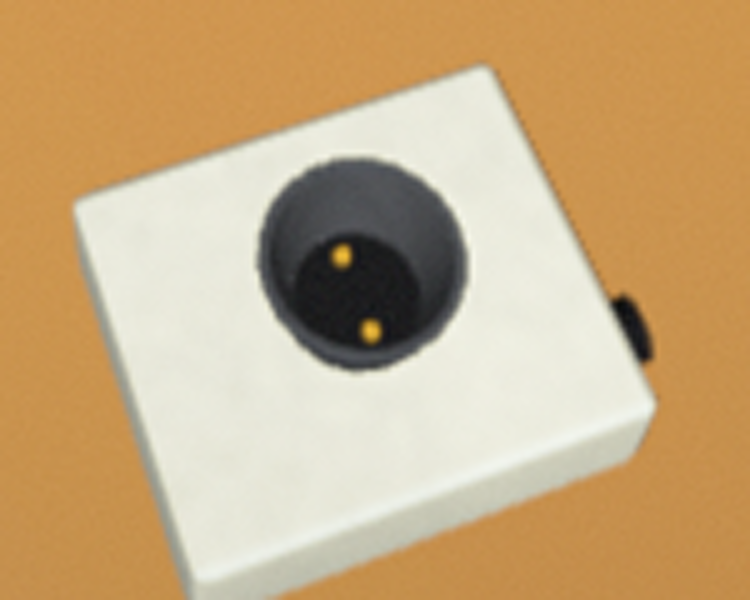

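Pins show clearly in both views: top about (170.5,223) and (182,218), side about (348.4,331) and (354.2,346). The bar in the red lid is near 16° from world x.

Run:
```python
from h import *
for n,(x0,y0,x1,y1) in dict(top=(155,200,195,240),side=(330,310,376,356)).items():
    c=cap(n); hsv=cv2.cvtColor(c["img"],cv2.COLOR_RGB2HSV)
    w=(c["img"][...,0].astype(float)-c["img"][...,2]-25).clip(0)
    m=np.zeros((400,640),bool); m[y0:y1,x0:x1]=True
    gray=c["img"].max(2)
    # dark region only, dilated
    W=w*m
    if n=="top":
        inner=np.zeros((400,640),np.uint8); cv2.circle(inner,(172,220),13,1,-1)
    else:
        inner=np.zeros((400,640),np.uint8); cv2.circle(inner,(352,335),19,1,-1)
    W=W*inner
    nl,lab,st,cen=cv2.connectedComponentsWithStats((W>0).astype(np.uint8))
    pts=[]
    for i in range(1,nl):
        if st[i,4]>=3:
            vv,uu=np.nonzero(lab==i); ww=W[vv,uu]; pts.append([(uu*ww).sum()/ww.sum(),(vv*ww).sum()/ww.sum()]); print(st[i],pts[-1])
    P=plane(c,pts,0.061); print(n,P,"mid",P.mean(0)); 
    if len(P)==2: d=P[1]-P[0]; print("len",np.linalg.norm(d),"ang",np.degrees(np.arctan2(d[1],d[0])))
    # collar mouth dark blob
    dark=((gray<110)).astype(np.uint8)
    nl,lab,st,cen=cv2.connectedComponentsWithStats(dark)
    q=(172,220) if n=="top" else (352,345)
    l=lab[q[1],q[0]]; print(st[l])
    cs,_=cv2.findContours((lab==l).astype(np.uint8),cv2.RETR_EXTERNAL,cv2.CHAIN_APPROX_NONE)
    k=max(cs,key=len)[:,0,:]; R=plane(c,k,0.089)[:,:2]
    A=np.c_[R,np.ones(len(R))]; s=np.linalg.lstsq(A,(R**2).sum(1),rcond=None)[0]; print("collar",s[:2]/2, np.sqrt(s[2]+(s[:2]**2).sum()/4))
    P=cloud(c); pp=P.reshape(-1,3); sel=(abs(pp[:,2]-.089)<.003)&(np.hypot(pp[:,0]-.41,pp[:,1]-.26)<.08); pp=pp[sel]
    print(len(pp), (pp.min(0)+pp.max(0))/2 if len(pp) else 0, np.ptp(pp,axis=0) if len(pp) else 0)
```

```text
[180 217   4   3  10] [np.float64(181.82203389830508), np.float64(217.79661016949152)]
[169 221   3   4   9] [np.float64(170.09049773755657), np.float64(222.5610859728507)]
top [[0.4899 0.2328 0.061 ]
 [0.4797 0.2587 0.061 ]] mid [0.4848 0.2458 0.061 ]
len 0.02788895398457563 ang 111.54719731225202
[156 204  33  32 811]
collar [0.4848 0.2457] 0.03392946537079794
85 [0.4688 0.2468 0.0886] [0.0355 0.0683 0.0052]
[346 329   5   5  21] [np.float64(347.924983692107), np.float64(330.7175472928898)]
[352 344   5   5  21] [np.float64(353.7327909887359), np.float64(345.7578222778473)]
side [[0.4892 0.2334 0.061 ]
 [0.479  0.2594 0.061 ]] mid [0.4841 0.2464 0.061 ]
len 0.027975944488530354 ang 111.41452818640845
[     0      0    640    400 219182]
collar [ 0.7303 -0.4572] 0.8178379822276111
194 [0.4675 0.2465 0.089 ] [0.0391 0.0695 0.006 ]
```

Both cameras agree: seat at (0.4845, 0.246), pin line at 111.5°, red cup at about (0.456, -0.267), and bar yaw about 15°. I'll raise the tool and hover over the cup.

>>> {"fn": "send_rows", "kwargs": {"moves": [[0,0,-1,0,0,0,0],[0,0,-1,0,0,0,0],[0,0,-0.5,0,0,0,0],[1,-0.6,0,0,0,0.1,0],[1,-0.6,0,0,0,0.1,0],[1,-0.6,0,0,0,0.1,0],[1,-0.6,0,0,0,0.1,0],[1,-0.6,0,0,0,0.1,0],[1,-0.6,0,0,0,0.1,0],[1,-0.6,0,0,0,0.1,0],[1,-0.6,0,0,0,0.1,0],[1,-0.6,0,0,0,0.1,0]]}}

```text
time_s: 2.65
position: [0.4357, -0.3471, 0.2846]
tcp_rot: [[0.954, 0.301, -0.001], [0.301, -0.954, 0.001], [-0.0, -0.001, -1.0]]
force: [0.2, -0.7, -0.6]
opening: 0.501
```

>>> {"fn": "send_rows", "kwargs": {"moves": [[1,-0.6,0,0,0,0.1,0],[1,-0.6,0,0,0,0.1,0],[0.3,-0.3,0,0,0,0,0],[0,0,0,0,0,0,0],[0,0,0,0,0,0,0]]}}

```text
time_s: 3.28
position: [0.479, -0.2963, 0.285]
tcp_rot: [[0.963, 0.268, -0.0], [0.268, -0.963, -0.0], [-0.001, 0.0, -1.0]]
force: [-0.1, 0.0, 0.6]
opening: 0.504
```

```bash
cat > look.py <<'E'
from h import *
import sys
c=cap("wrist"); s=c["state"]; print(s["position"],s["tcp_rot"],s["opening"])
zoom(c,0,0,640,400,1,sys.argv[1])
P=cloud(c); hsv=cv2.cvtColor(c["img"],cv2.COLOR_RGB2HSV)
red=((hsv[...,0]<6)|(hsv[...,0]>174))&(hsv[...,1]>180)&(hsv[...,2]>60)
p=P[red&(c["depth"]>0)]
up=p[(p[:,2]>0.142)&(p[:,2]<.156)]; lid=p[(p[:,2]>0.106)&(p[:,2]<.12)]
if len(up)>20: print(len(up),np.median(up[:,2]),cv2.minAreaRect(up[:,:2].astype(np.float32)*1000))
if len(lid)>20: print(cv2.minEnclosingCircle(lid[:,:2].astype(np.float32)*1000))
print("yaw",np.degrees(np.arctan2(s["tcp_rot"][1,0],s["tcp_rot"][0,0])))
E
python3 look.py w1.png
```

```text
[ 0.479  -0.2963  0.285 ] [[ 0.9635  0.2679 -0.0005]
 [ 0.2679 -0.9635 -0.0004]
 [-0.0005  0.0002 -1.    ]] 0.5039800165853605
1267 0.148202672939804 ((457.7176513671875, -269.61480712890625), (51.003753662109375, 20.125011444091797), 15.367715835571289)
((457.0945129394531, -270.00689697265625), 35.44979476928711)
yaw 15.536880064753591
```

View pics/w1.png

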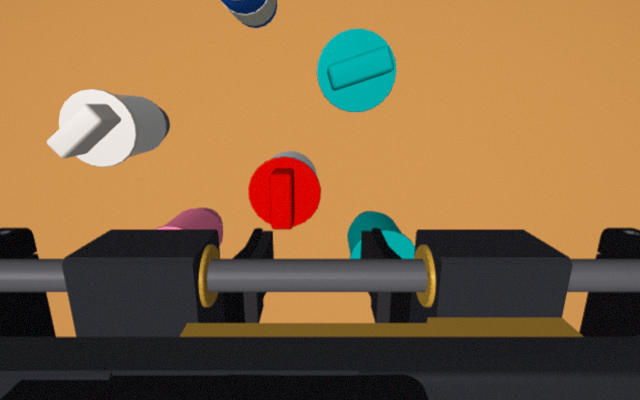

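Wrist view: red cup at (285,190), its bar in line with the tool x. I'll centre, descend and verify.

>>> {"fn": "send_rows", "kwargs": {"moves": [[-0.28,-0.64,0,0,0,0,0],[-0.28,-0.64,0,0,0,0,0],[0,0,1,0,0,0,0],[0,0,1,0,0,0,0],[0,0,1,0,0,0,0],[0,0,1,0,0,0,0],[0,0,0.8,0,0,0,0],[0,0,0,0,0,0,0],[0,0,0,0,0,0,0]]}}

```text
time_s: 4.45
position: [0.4577, -0.2693, 0.1657]
tcp_rot: [[0.963, 0.268, 0.001], [0.268, -0.963, -0.001], [0.001, 0.001, -1.0]]
force: [-1.0, 0.1, 0.4]
opening: 0.501
```

```bash
python3 look.py w2.png
python3 - <<'E'
from h import *
c=cap("side"); zoom(c,280,60,460,240,4,"s2.png")
E
```

```text
[ 0.4577 -0.2693  0.1657] [[ 0.9635  0.2678  0.0009]
 [ 0.2678 -0.9635 -0.0009]
 [ 0.0006  0.0011 -1.    ]] 0.5010598187179226
2462 0.1482521381395863 ((463.6537170410156, -267.8774719238281), (38.77147674560547, 19.921968460083008), 14.966267585754395)
((457.1880187988281, -269.70947265625), 35.61724853515625)
yaw 15.53157924198827
```

View pics/w2.png

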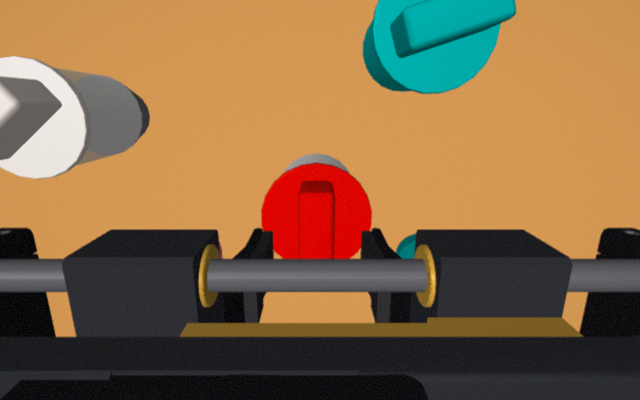

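View pics/s2.png

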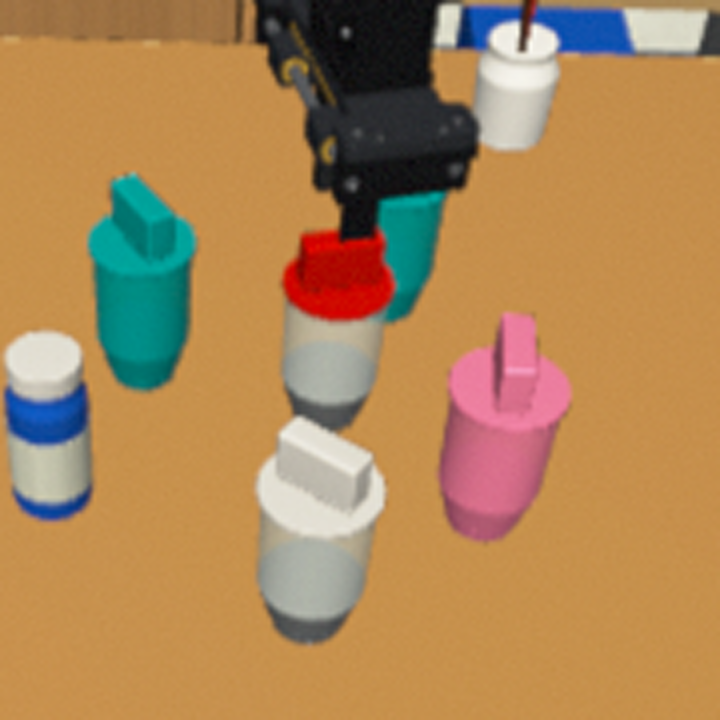

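The bar at (317,220) is centred between the fingers. I'll go down 47 mm and close.

>>> {"fn": "send_rows", "kwargs": {"moves": [[0,0,0.8,0,0,0,0],[0,0,0.6,0,0,0,0],[0,0,0.46,0,0,0,0],[0,0,0,0,0,0,0],[0,0,0,0,0,0,0.4],[0,0,0,0,0,0,0.6],[0,0,0,0,0,0,1],[0,0,0,0,0,0,1],[0,0,0,0,0,0,1],[0,0,0,0,0,0,1]]}}

```text
time_s: 5.8
position: [0.4578, -0.2687, 0.1189]
tcp_rot: [[0.963, 0.268, 0.001], [0.268, -0.963, -0.001], [0.001, 0.001, -1.0]]
force: [-0.5, -0.5, 3.3]
opening: 0.229
```

>>> {"fn": "send_rows", "kwargs": {"moves": [[0,0,-0.4,0,0,0,1],[0,0,-0.8,0,0,0,1],[0,0,-1,0,0,0,1],[0,0,-1,0,0,0,1],[0,0,-1,0,0,0,1],[0,0,-1,0,0,0,1],[0,0,-1,0,0,0,1],[0,0,-0.8,0,0,0,1],[0,0,0,0,0,0,1],[0,0,0,0,0,0,1],[0,0,0,0,0,0,1]]}}

```text
time_s: 7.18
position: [0.4567, -0.2678, 0.2921]
tcp_rot: [[0.963, 0.268, -0.002], [0.268, -0.963, 0.002], [-0.002, -0.003, -1.0]]
force: [-0.3, 0.4, -4.5]
opening: 0.226
```

Run:
```python
from h import *
s=status.read_state(); print(s["force"],s["moment"],s["position"],s["opening"])
c=cap("side"); zoom(c,260,0,480,220,3,"s3.png")
```

```text
[-0.2545  0.3652 -4.5474] [-0.0525  0.0431  0.0091] [ 0.4567 -0.2678  0.2921] 0.22572470608391682
```

View pics/s3.png

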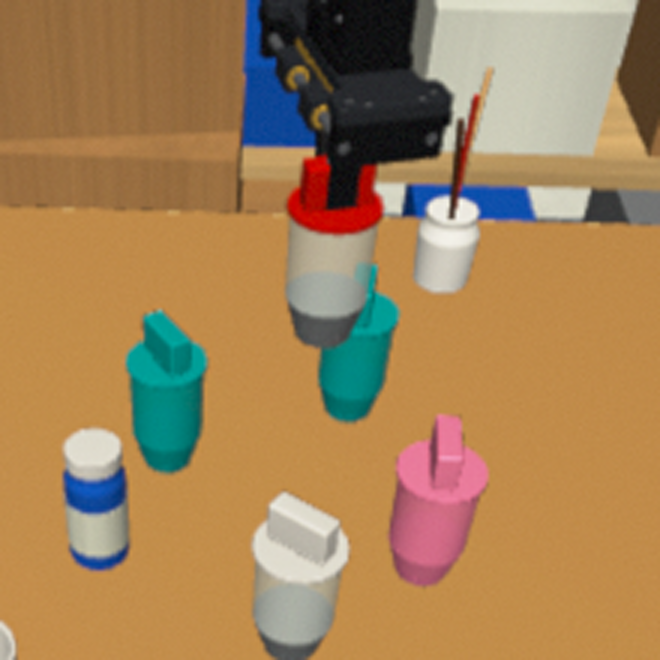

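Lifted and upright, weight about 4.6 N. I'll go a bit higher, translate over the seat, then turn -95.9° about tool z.

>>> {"fn": "send_rows", "kwargs": {"moves": [[0,0,-0.8,0,0,0,1],[0.1,-0.4,-0.6,0,0,0,1],[0.3,-0.8,0,0,0,0,1],[0.33,-0.98,0,0,0,0,1],[0.33,-0.98,0,0,0,0,1],[0.33,-0.98,0,0,0,0,1],[0.33,-0.98,0,0,0,0,1],[0.33,-0.98,0,0,0,0,1],[0.33,-0.98,0,0,0,0,1],[0.33,-0.98,0,0,0,0,1],[0.33,-0.98,0,0,0,0,1],[0.33,-0.98,0,0,0,0,1]]}}

```text
time_s: 8.72
position: [0.47, -0.002, 0.3278]
tcp_rot: [[0.963, 0.269, -0.002], [0.269, -0.963, 0.001], [-0.001, -0.002, -1.0]]
force: [0.8, 1.0, -3.8]
opening: 0.229
```

>>> {"fn": "send_rows", "kwargs": {"moves": [[0.33,-0.98,0,0,0,0,1],[0.33,-0.98,0,0,0,0,1],[0.33,-0.98,0,0,0,0,1],[0.33,-0.98,0,0,0,0,1],[0.33,-0.98,0,0,0,0,1],[0.33,-0.98,0,0,0,0,1],[0.33,-0.98,0,0,0,0,1],[0.3,-0.9,0,0,0,0,1],[0.3,-0.9,0,0,0,0,1],[0.2,-0.5,0,0,0,0,1],[0,0,0,0,0,0,1],[0,0,0,0,0,0,1]]}}

```text
time_s: 10.22
position: [0.4844, 0.2364, 0.3283]
tcp_rot: [[0.963, 0.268, -0.001], [0.268, -0.963, -0.001], [-0.001, 0.001, -1.0]]
force: [0.0, 0.1, -4.6]
opening: 0.227
```

>>> {"fn": "send_rows", "kwargs": {"moves": [[0,0,0,0,0,-0.4,1],[0,0,0,0,0,-0.9,1],[0,0,0,0,0,-1,1],[0,0,0,0,0,-1,1],[0,0,0,0,0,-1,1],[0,0,0,0,0,-1,1],[0,0,0,0,0,-1,1],[0,0,0,0,0,-1,1],[0,0,0,0,0,-1,1],[0,0,0,0,0,-0.9,1],[0,0,0,0,0,-0.4,1],[0,0,0,0,0,0,1]]}}

```text
time_s: 11.72
position: [0.4848, 0.236, 0.3285]
tcp_rot: [[-0.366, 0.931, -0.0], [0.931, 0.366, -0.0], [-0.0, -0.0, -1.0]]
force: [-0.7, -0.3, -4.5]
opening: 0.228
```

```bash
cat > v.py <<'E'
from h import *
import sys
s=status.read_state(); R=s["tcp_rot"]; print(s["time_s"],s["position"],"yaw",np.degrees(np.arctan2(R[1,0],R[0,0])),"z",R[:,2],"F",s["force"],"M",s["moment"],s["opening"])
c=cap("side"); zoom(c,220,150,420,400,3 if 0 else 2.4,sys.argv[1]+"s.png")
c=cap("top"); zoom(c,100,140,260,290,4,sys.argv[1]+"t.png")
E
python3 v.py a
```

```text
11.725 [0.4848 0.236  0.3285] yaw 111.44515614510233 z [-0.0003 -0.0003 -1.    ] F [-0.7217 -0.3258 -4.5117] M [ 0.0079 -0.0614 -0.0423] 0.2280844134452607
```

View pics/as.png

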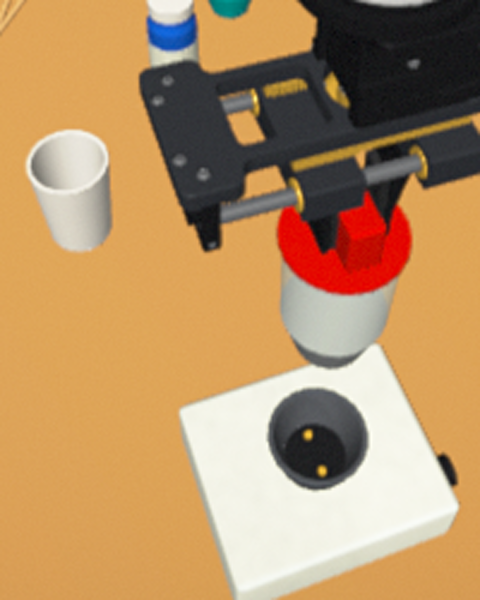

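>>> {"fn": "send_rows", "kwargs": {"moves": [[0.42,0.13,0.4,0,0,0,1],[0,0,0.8,0,0,0,1],[0,0,0.8,0,0,0,1],[0,0,0.8,0,0,0,1],[0,0,0.8,0,0,0,1],[0,0,0.6,0,0,0,1],[0,0,0.2,0,0,0,1],[0,0,0,0,0,0,1],[0,0,0,0,0,0,1]]}}

```text
time_s: 12.95
position: [0.4847, 0.2481, 0.2193]
tcp_rot: [[-0.368, 0.93, 0.002], [0.93, 0.368, 0.001], [-0.0, 0.002, -1.0]]
force: [0.2, -0.1, -4.0]
opening: 0.227
```

```bash
python3 v.py b; python3 look.py w3.png
```

```text
12.95 [0.4847 0.2481 0.2193] yaw 111.56814083791491 z [ 0.0018  0.0006 -1.    ] F [ 0.225  -0.1276 -3.9976] M [ 0.0114 -0.1396  0.0051] 0.22674273662568373
[0.4845 0.248  0.2193] [[-0.3676  0.93    0.0017]
 [ 0.93    0.3676  0.0005]
 [-0.0002  0.0018 -1.    ]] 0.2284751262363466
yaw 111.56984386638032
```

View pics/bs.png

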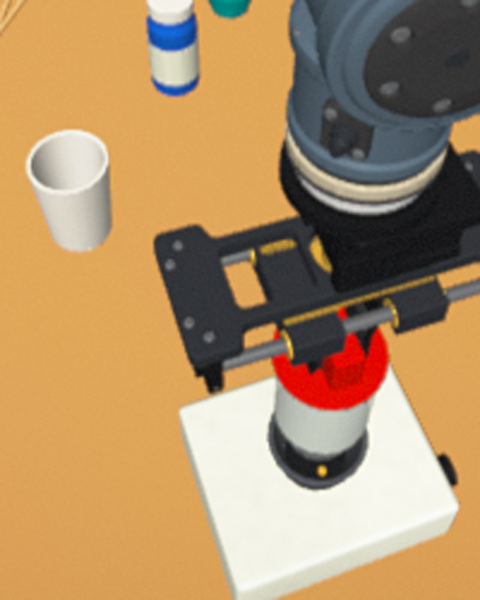

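View pics/w3.png

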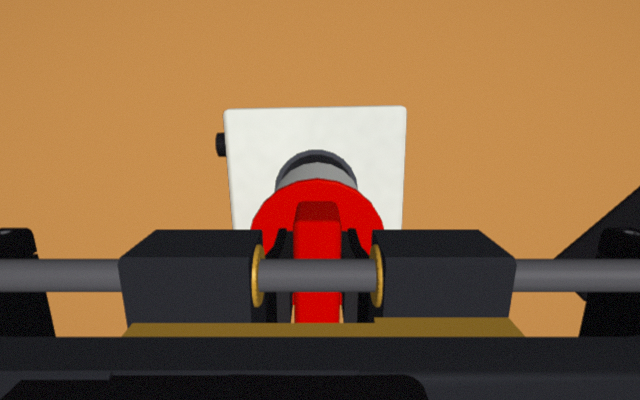

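The cup is just above the mouth and centred: collar mid is about column 316.5 and lid mid about 318 in the wrist view. I'll lower it into the mouth.

>>> {"fn": "send_rows", "kwargs": {"moves": [[-0.03,-0.03,0.3,0,0,0,1],[0,0,0.4,0,0,0,1],[0,0,0.3,0,0,0,1],[0,0,0.1,0,0,0,1],[0,0,0,0,0,0,1]]}}

```text
time_s: 13.72
position: [0.4835, 0.2469, 0.1907]
tcp_rot: [[-0.368, 0.93, -0.001], [0.93, 0.368, -0.0], [0.0, -0.001, -1.0]]
force: [0.6, 0.4, -4.7]
opening: 0.228
```

>>> {"fn": "send_rows", "kwargs": {"moves": [[0,0,0.15,0,0,0,1],[0,0,0.1,0,0,0,1],[0,0,0,0,0,0,1]]}}

```text
time_s: 14.1
position: [0.4834, 0.2469, 0.1846]
tcp_rot: [[-0.368, 0.93, -0.0], [0.93, 0.368, -0.0], [0.0, -0.0, -1.0]]
force: [0.1, 0.4, -4.3]
opening: 0.227
```

>>> {"fn": "send_rows", "kwargs": {"moves": [[0,0.02,0.08,0,0,0,1],[0,0,0,0,0,0,1]]}}

```text
time_s: 14.35
position: [0.484, 0.2471, 0.1827]
tcp_rot: [[-0.368, 0.93, -0.0], [0.93, 0.368, -0.0], [0.0, -0.0, -1.0]]
force: [-0.4, 0.4, -4.0]
opening: 0.226
```

>>> {"fn": "send_rows", "kwargs": {"moves": [[0,0,0.06,0,0,0,1],[0,0,0,0,0,0,1]]}}

```text
time_s: 14.6
position: [0.4839, 0.2471, 0.1812]
tcp_rot: [[-0.368, 0.93, -0.0], [0.93, 0.368, -0.0], [0.0, -0.0, -1.0]]
force: [-1.3, 0.3, -4.3]
opening: 0.224
```

>>> {"fn": "send_rows", "kwargs": {"moves": [[0,0,0.04,0,0,0,1],[0,0,0,0,0,0,1]]}}

```text
time_s: 14.85
position: [0.484, 0.2471, 0.1802]
tcp_rot: [[-0.368, 0.93, -0.0], [0.93, 0.368, -0.0], [0.0, -0.0, -1.0]]
force: [0.4, -0.7, -4.2]
opening: 0.226
```

```bash
python3 v.py c
```

```text
14.85 [0.484  0.2471 0.1802] yaw 111.57335801627453 z [-0.0002 -0.     -1.    ] F [ 0.3716 -0.6965 -4.1624] M [ 0.0129 -0.0861  0.0305] 0.2257281392840451
```

No contact yet. I'll continue in 1 mm steps.

>>> {"fn": "send_rows", "kwargs": {"moves": [[0,0,0.04,0,0,0,1],[0,0,0,0,0,0,1]]}}

```text
time_s: 15.2
position: [0.484, 0.2471, 0.1792]
tcp_rot: [[-0.368, 0.93, -0.0], [0.93, 0.368, -0.0], [0.0, -0.0, -1.0]]
force: [-0.0, 0.2, -5.6]
opening: 0.225
```

>>> {"fn": "send_rows", "kwargs": {"moves": [[0,0,0.04,0,0,0,1],[0,0,0,0,0,0,1]]}}

```text
time_s: 15.45
position: [0.4839, 0.2471, 0.1782]
tcp_rot: [[-0.368, 0.93, -0.0], [0.93, 0.368, -0.0], [0.0, -0.0, -1.0]]
force: [0.5, -0.1, -3.8]
opening: 0.228
```

>>> {"fn": "send_rows", "kwargs": {"moves": [[0,0,0.04,0,0,0,1],[0,0,0,0,0,0,1]]}}

```text
time_s: 15.7
position: [0.484, 0.2471, 0.1772]
tcp_rot: [[-0.368, 0.93, -0.0], [0.93, 0.368, -0.0], [0.0, -0.0, -1.0]]
force: [-0.1, -0.1, -5.0]
opening: 0.227
```

>>> {"fn": "send_rows", "kwargs": {"moves": [[0,0,0.03,0,0,0,1],[0,0,0,0,0,0,1]]}}

```text
time_s: 15.95
position: [0.4841, 0.2471, 0.1765]
tcp_rot: [[-0.368, 0.93, 0.0], [0.93, 0.368, 0.0], [-0.0, 0.0, -1.0]]
force: [0.9, 0.2, -4.0]
opening: 0.228
```

>>> {"fn": "send_rows", "kwargs": {"moves": [[0,0,0.02,0,0,0,1],[0,0,0,0,0,0,1]]}}

```text
time_s: 16.2
position: [0.4841, 0.2471, 0.1761]
tcp_rot: [[-0.368, 0.93, 0.0], [0.93, 0.368, 0.0], [0.0, 0.0, -1.0]]
force: [0.9, 0.4, -4.6]
opening: 0.225
```

>>> {"fn": "send_rows", "kwargs": {"moves": [[0,0,0.02,0,0,0,1],[0,0,0,0,0,0,1]]}}

```text
time_s: 16.45
position: [0.4842, 0.2471, 0.1757]
tcp_rot: [[-0.368, 0.93, 0.0], [0.93, 0.368, 0.0], [-0.0, 0.0, -1.0]]
force: [0.3, 0.0, -3.5]
opening: 0.231
```

```bash
python3 v.py d
```

```text
16.45 [0.4842 0.2471 0.1757] yaw 111.57371599443658 z [ 0.0003  0.0001 -1.    ] F [ 0.2668  0.0237 -3.4993] M [-0.0084 -0.1159  0.0094] 0.23111590804657536
```

View pics/ds.png

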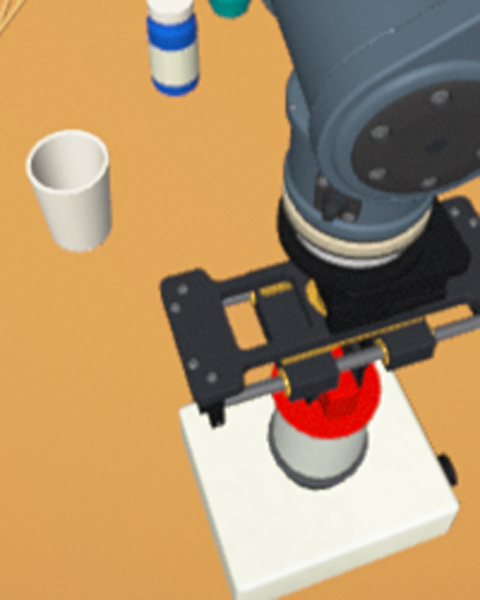

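Nearly home: the grey foot has disappeared into the collar. I'll continue in half-millimetre steps until I feel contact.

>>> {"fn": "send_rows", "kwargs": {"moves": [[0,0,0.02,0,0,0,1],[0,0,0,0,0,0,1]]}}

```text
time_s: 16.8
position: [0.4842, 0.2471, 0.1754]
tcp_rot: [[-0.368, 0.93, 0.001], [0.93, 0.368, 0.0], [-0.0, 0.001, -1.0]]
force: [-0.3, 0.1, -0.0]
opening: 0.226
```

>>> {"fn": "send_rows", "kwargs": {"moves": [[0,0,0.02,0,0,0,1],[0,0,0,0,0,0,1]]}}

```text
time_s: 17.05
position: [0.4843, 0.2471, 0.1752]
tcp_rot: [[-0.368, 0.93, 0.001], [0.93, 0.368, 0.0], [-0.0, 0.001, -1.0]]
force: [-0.3, -0.3, 3.9]
opening: 0.227
```

Weight transferred at TCP z about 0.1754, where 0.1755 was predicted for home, with almost no side force. I'll ease off and let go.

>>> {"fn": "send_rows", "kwargs": {"moves": [[0,0,-0.01,0,0,0,1],[0,0,0,0,0,0,0.4],[0,0,0,0,0,0,0.2],[0,0,0,0,0,0,0],[0,0,0,0,0,0,0],[0,0,0,0,0,0,0]]}}

```text
time_s: 17.8
position: [0.484, 0.2471, 0.1747]
tcp_rot: [[-0.368, 0.93, -0.0], [0.93, 0.368, -0.0], [0.0, -0.0, -1.0]]
force: [-0.3, -0.4, -0.3]
opening: 0.493
```

>>> {"fn": "send_rows", "kwargs": {"moves": [[0,0,-0.2,0,0,0,0],[0,0,-0.5,0,0,0,0],[0,0,-0.8,0,0,0,0],[0,0,-1,0,0,0,0],[0,0,-1,0,0,0,0],[0,0,-1,0,0,0,0],[-1,0,-0.5,0,0,0,0],[-1,0,0,0,0,0,0],[-1,0,0,0,0,0,0],[0,0,0,0,0,0,0],[0,0,0,0,0,0,0]]}}

```text
time_s: 19.18
position: [0.5114, 0.1778, 0.3003]
tcp_rot: [[-0.368, 0.93, 0.0], [0.93, 0.368, 0.001], [0.001, 0.001, -1.0]]
force: [0.4, 1.0, 0.2]
opening: 0.494
```

```bash
python3 look.py w4.png; python3 v.py e
python3 - <<'E'
from h import *
for n in ["top","side","wrist"]:
    c=cap(n); P=cloud(c); hsv=cv2.cvtColor(c["img"],cv2.COLOR_RGB2HSV)
    red=((hsv[...,0]<6)|(hsv[...,0]>174))&(hsv[...,1]>180)&(hsv[...,2]>60)&(c["depth"]>0)
    p=P[red]; p=p[np.hypot(p[:,0]-.4845,p[:,1]-.246)<.06]
    if len(p)<30: print(n,len(p)); continue
    lid=p[(p[:,2]>.16)&(p[:,2]<.182)]; bar=p[p[:,2]>.195]
    print(n,len(lid),"lid z",np.median(lid[:,2]),"exp .1705 circ",cv2.minEnclosingCircle(lid[:,:2].astype(np.float32)*1000))
    A=np.c_[lid[:,:2]-[.4845,.246],np.ones(len(lid))]; print(" slope",np.linalg.lstsq(A,lid[:,2],rcond=None)[0])
    if len(bar)>20: print(" bar z",np.median(bar[:,2]),"exp .2045",cv2.minAreaRect(bar[:,:2].astype(np.float32)*1000))
E
```

```text
[0.5114 0.1778 0.3003] [[-0.3675  0.93    0.0003]
 [ 0.93    0.3675  0.0007]
 [ 0.0005  0.0005 -1.    ]] 0.49367826952576555
yaw 111.56252033972456
19.225 [0.5112 0.178  0.3002] yaw 111.60109875971892 z [ 0.0001  0.0005 -1.    ] F [-0.2881  0.0033  0.2263] M [ 0.0099 -0.1241  0.0136] 0.495131681212358
top 0
side 1002 lid z 0.17083165827436697 exp .1705 circ ((483.35235595703125, 246.12513732910156), 35.30397415161133)
 slope [0.0019 0.0025 0.1711]
 bar z 0.204437947717507 exp .2045 ((483.16552734375, 245.9983673095703), (20.55577850341797, 50.290611267089844), 21.16579818725586)
wrist 4066 lid z 0.17071727938369405 exp .1705 circ ((485.4677429199219, 245.12457275390625), 35.138126373291016)
 slope [-0.0002 -0.0011  0.1707]
 bar z 0.20451880440174294 exp .2045 ((485.1707458496094, 245.0089111328125), (20.024391174316406, 51.180320739746094), 21.165813446044922)
```

View pics/es.png

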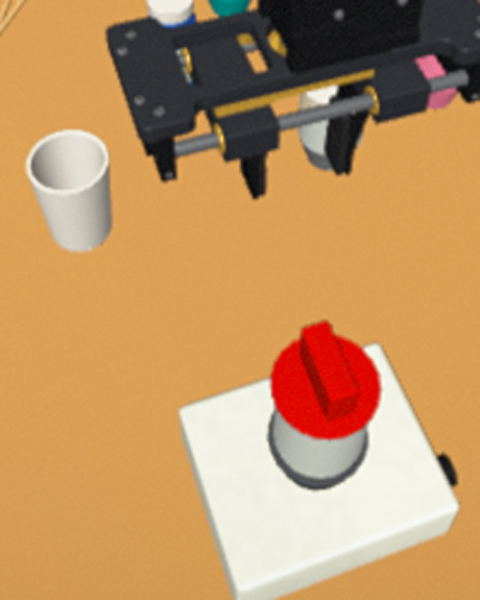

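View pics/w4.png

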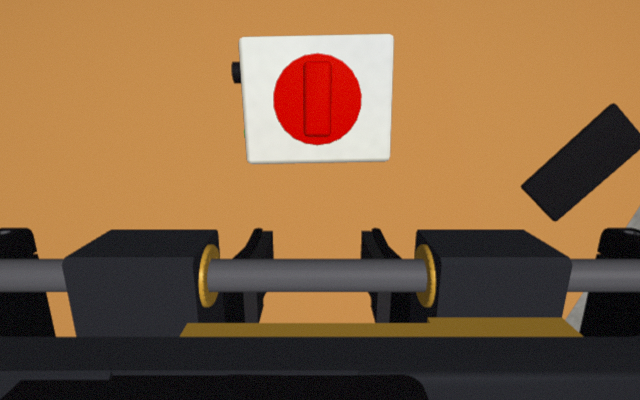

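The cup stands upright and home. Lid top is at 0.1707–0.1708 (home 0.1705, riding on the pins 0.1755), tilt is under 0.003 rad, and the arm is clear.

```bash
python3 -c "
from rig import bot; print(bot.hand_in())"
```

```text
the job is handed in; nothing more can be done
None
```

I put the red-lidded cup in the mixer seat, let go of it and handed the job in; no verdict came back. The drive pins showed in the top and side cameras, at about 111.5°. I gripped the bar and turned the cup to that angle above the seat. I then lowered it in steps of about 1 mm, later 0.5 mm, watching the force. The slot went over the pins without any turning by feel in the seat.

**Seating force:** The cup's weight transferred at the predicted home height, and the strongest press was about 8 N.

**Last checks after release:**
- **Height:** the lid top is at 0.1707–0.1708 m. Home is 0.1705 m, and riding on the pins would be 0.1755 m.
- **Tilt:** under about 0.003 rad.
- **Centring:** the side and wrist cameras put the lid centre about 1.2 mm from my estimate of the seat centre. They differ by about 2 mm from each other, which is within their calibration.
- **Arm:** it is clear of everything and reads no contact force. The top camera was blocked by the arm, so it could not confirm any of this.
- **Other objects:** I did not re-measure the white-lidded cup, the paint jar or the water cup. The robot stayed clear of them, and the side view shows nothing disturbed, though the arm partly hides the cup and jar there.

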